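# Prime the bench hand pump

## Task

Prime the small hand pump: with the fingertips, push its black plunger knob all the way down and let it come all the way back up, again and again, until the steel indicator pin has popped fully out, then leave the knob up and move clear. Do not touch the pin, do not press the little vent button, do not lift or shift the pump, and leave the other things on the bench where they are.

Things in the scene. Friction and masses are not known exactly. Their poses are not given: they have to be found in the camera images.
- pump: free-standing hand pump, 2.5 kg, not fixed to the bench: a grey rounded box with an aluminium lid, 92 x 154 mm across and 105 mm high to the lid, on four rubber feet. Origin at the centre of its underside, z up; own y runs along its long side. On the lid the plunger stands at y = +40 mm, the indicator pin at y = -45 mm (both at x = 0), the vent button at x = -26, y = -8 mm. A short hose tail sticks out of the +x side.
- plunger_top (a point): centre of the slightly domed top of the plunger knob: a black mushroom knob of 36 mm diameter, on a 12 mm steel rod, by far the larger of the moving parts on the lid. The top is 158 mm above the bench when the plunger is up; it moves straight down with the plunger.
- plunger (a joint): travel of the plunger in m: 0 = up (rest), 0.0166 = fully down on its stop. A return spring pushes it up, with about 4 N at the top and 8 N at the bottom; working the pin adds about 2 N on the way down, so a full stroke needs about 10 to 12 N at slow speed (damping 15 N s/m). It springs back by itself within 0.3 s when let go.
- pin_tip (a point): tip of the indicator pin: an upright steel pin of 10 mm diameter in a steel collar whose top is 111 mm above the bench. The tip stands 2 mm above the collar when the pin is fully in and 52 mm above it when fully out; a dark band round its foot then shows just above the collar.
- pin (a joint): how far the pin is out, in m: 0 = fully in, 0.050 = fully out (its usual end, stop at 0.0515). It starts anywhere from 0 to 0.018. A ratchet inside lifts it on each down stroke of the plunger by 10 mm (the first stroke by 7 to 17 mm) and it stays there while the plunger comes back, so 3 to 5 full strokes are needed. Strokes much shorter than the full travel, or not let back up, do not take the next tooth. Once fully out, more strokes do not move it.
- vent_top (a point): top of the vent button, a steel button of 12 mm diameter standing 8 mm above the lid; not to be pressed.
- vent (a joint): travel of the vent button in m: 0 = up, 0.004 = pressed.
- pot: bystander, loose: white lidded sample pot, 54 mm diameter, 68 mm high; origin at the centre of its underside.
- funnel: bystander, loose: white plastic funnel standing on its wide rim, 69 mm diameter, 78 mm high; origin at the centre of its underside.
- bottle: bystander, loose: amber glass bottle with a black screw cap, 58 mm diameter, 118 mm high; origin at the centre of its underside.
- dropper: bystander, loose: small amber dropper bottle with a black rubber bulb, 36 mm diameter, 101 mm high; origin at the centre of its underside.

How it is judged:
By the outcome, as a careful person would: the job done as asked, in the order asked, and still so for the second after the job is handed in, with the robot touching nothing.
It also fails if it takes over 42 s, if anything falls off the work surface, if the arm or the gripper's body presses on something with over 40 N, if the wrist force passes 120 N, or if a joint passes its speed limit or range.

## Robot

A 6-joint arm with a two-finger parallel gripper is mounted at the origin on a cart in front of the work surface, level with it; the furniture and walls round the work are solid. World frame = base frame: x ahead of the robot, y to its left, z up, the work surface at z = 0. Lengths are in m, angles in rad, forces in N, time in s.
With the tool pointing down it reaches from about 0.325 to 0.925 m from the base axis. Payload 3.1 kg.
Tool frame: the origin (TCP) lies at the very end of the fingers, on their centre line; the grasp point (between the pads) lies 19 mm behind it; z points along the fingers, y is the direction in which the jaws open and shut (so a half turn about z gives the same grasp; the last joint's range is limited). The gripper opens to 85 mm and grips with 20 to 120 N. Pads are 22 mm wide; open, the fingers measure 114 mm over their backs; the gripper's body (76 mm by 85 mm) begins 54 mm behind the grasp point. The pads swing forward as they close: fully open they stand 13 mm farther back than shut.
Start: joints at [-1.324, 0.217, 1.613, -0, 1.311, -0.112], TCP at [0.219, -0.585, 0.231] pointing down, gripper open.
Joint ranges: [-2.75, 2.75], [-0.78, 2.1], [0.31, 2.55], [-1.13, 4.27], [0.13, 2.63], [-2.58, 2.58]. Speed limits (rad/s): [2.79, 2.79, 3.14, 3.14, 3.14, 3.14].

## Interface

Orientations are given as a unit quaternion [w, x, y, z].
In Python, from cell import robot gives the robot as it stands.
- The arm moves only by the tool play_rows, never from a script. Its argument "motion" is a list that holds one entry, the list of rows, each a list of 7 numbers: the closure, from 0 (fully open) to 1 (shut), then the shift along the tool's x, y, z in cm, then the turn, a rotation vector about the tool's x, y, z in degrees. A call has 1 to 20 rows; each row shifts and turns the commanded pose from where the row before left it, along the tool's axes as they then stand; what a row does not reach is not made up. A row lasts 1/12 s, in which the tool goes at most 41.7 mm and 7.16 degrees, less where a joint would pass 70% of its speed; a pose out of reach is approached as far as the arm can. A call is refused whole if a number of a shift passes 4.17 or a number of a turn 7.16, either way. A call with a gripper value outside its range is refused whole. The fingers move at their own pace and stop on an object; the grip force is fixed at half the most. Time passes only in rows, so rows that do not move let the fingers close. It gives the time, the measured TCP pose, the force and the opening at its end, in the units of the state.
- robot.get_state(): the state, without advancing time (a new reading comes with each control period).
- robot.get_image(name): name is "side" or "top" or "wrist"; returns (picture, depth): 420x560x3 uint8, red, green, blue; 420x560 float32, m along the optical axis (not along the pixel's ray), 0 where there is no reading.
- robot.get_calibration(name): a dict with "mtx" (3x3 intrinsics, pixels), "T" (4x4, takes a point from camera to world coordinates); the wrist camera has in their place "hand_eye" (4x4, takes a point from camera to tool coordinates, whose origin is the TCP and whose axes are the flange's). Camera axes: x right, y up, looking along -z (the intrinsics and any distortion apply to the point x, -y, -z); pixel columns grow to the right and rows downward; lengths in m; the calibration is good to about 2 mm. A picture is of the moment at which its call begins: read the wrist's pose just before it. get_calibration takes no time and is no camera call.
- robot.hand_in(): hands the job in, once; it reports no verdict.
Trained networks look in the newest picture that a camera, given by its name, has taken for a name from the list of things; names that differ only in an ending like _2 or _b are one class to them, and where a whole thing is asked for, a point or a joint stands for the part that bears it (a point fixed in the world has none). Each returns a list of dicts, best first, with "conf" (0 to 1); they miss things now and then, are a little off and sometimes report something else, mostly with a low value. They report only what shows in the picture. A call takes as long as a camera call.
- robot.masks_of(camera, target): "mask" (420x560 bool, what is visible of it) and "bbox" ([left, top, width, height] in pixels, round what is visible of it).
The state is a dict: "clock": time; "joint_pos": joint angles; "qvel": joint speeds; "joint_torque": joint torques, N m; "eef_pos": TCP position; "eef_rot": TCP orientation; "ft_force": force on the tool from outside, world axes, zero at the start; "wrist_torque": the same for the moment, N m; "opening": finger opening in m.
Only numpy, scipy, OpenCV 4.12 (cv2) and the standard library are available. Lean on these libraries where they do the work, as an engineer would, in place of code of your own. Each camera call takes 0.05 s, during which the arm holds its last target.

## Working session

There is one attempt and no reset: what is moved stays moved. The work goes in short steps, Python scripts to look and compute and a tool call to move; the robot and the scene stay as the last step left them, time stands still between calls to the robot, and variables do not carry over. Pictures are saved under pics/ and viewed, and the job is handed in when it is done.

Besides the shell and the picture viewer there is one more tool, called after "Request:" as name([rows], argument=value, ...), one row to a line, values as JSON. play_rows: Moves the arm, as the interface text tells. Its arguments: {"type":"object","properties":{"motion":{"type":"array","items":{"type":"array","items":{"type":"array","items":{"type":"number"}}}}},"required":["motion"]}

```bash
mkdir -p pics; ls
cat > h.py <<'E'
import numpy as np,cv2
from cell import robot
def snap(n,f):
    im,d=robot.get_image(n); cv2.imwrite('pics/'+f,im[:,:,::-1]); return im,d
def world(n,d,mask=None):
    c=robot.get_calibration(n);K=np.array(c['mtx']);T=np.array(c['T'])
    v,u=np.nonzero(mask & (d>0)); z=d[v,u]
    p=np.stack([(u-K[0,2])/K[0,0]*z,-(v-K[1,2])/K[1,1]*z,-z,np.ones_like(z)],1)
    return (p@T.T)[:,:3],u,v
E
python3 - <<'E'
from h import *
s=robot.get_state();print({k:np.round(v,3).tolist() for k,v in s.items()})
for n in('top','side'):
    im,d=snap(n,n+'0.png'); np.save(n+'d.npy',d)
    c=robot.get_calibration(n);print(n,{k:np.round(v,3).tolist() for k,v in c.items()})
    for t in ('pump','plunger_top','pin_tip','vent_top'):
        for r in robot.masks_of(n,t)[:2]:
            p,u,v=world(n,d,r['mask']); print(t,round(r['conf'],2),r['bbox'],len(p),np.round(np.median(p,0),3) if len(p) else '',np.round(np.percentile(p[:,2],97),3) if len(p) else '')
print(robot.get_state()['clock'])
E
```

```text
pics
{'clock': 0.0, 'joint_pos': [-1.324, 0.218, 1.615, 0.0, 1.311, -0.112], 'qvel': [0.0, 0.001, 0.001, -0.001, 0.001, -0.001], 'joint_torque': [0.001, -39.684, -30.386, -0.0, 0.01, -0.0], 'eef_pos': [0.219, -0.584, 0.23], 'eef_rot': [-0.001, 0.984, 0.178, -0.0], 'ft_force': [-0.195, 0.124, 0.055], 'wrist_torque': [0.031, -0.003, 0.044], 'opening': 0.086}
top {'mtx': [[458.598, 0.0, 285.157], [0.0, 458.598, 211.399], [0.0, 0.0, 1.0]], 'T': [[0.009, 0.989, -0.146, 0.429], [-1.0, 0.009, 0.005, -0.271], [0.006, 0.146, 0.989, 1.172], [0.0, 0.0, 0.0, 1.0]]}
pump 0.96 [273.0, 203.3, 70.8, 50.4] 2718 [ 0.54  -0.33   0.106] 0.158
plunger_top 0.68 [287.4, 219.1, 13.8, 14.3] 205 [ 0.545 -0.29   0.157] 0.161
side {'mtx': [[469.089, 0.0, 280.449], [0.0, 469.089, 205.838], [0.0, 0.0, 1.0]], 'T': [[0.885, 0.223, -0.408, 0.071], [-0.464, 0.374, -0.803, -1.283], [-0.027, 0.9, 0.434, 0.648], [0.0, 0.0, 0.0, 1.0]]}
pump 0.77 [249.1, 189.8, 58.5, 79.7] 2782 [ 0.53  -0.378  0.086] 0.15
plunger_top 0.7 [263.6, 189.8, 16.8, 14.1] 129 [ 0.544 -0.297  0.152] 0.158
0.5
```

Run:
```python
import cv2
a=cv2.imread('pics/top0.png');cv2.imwrite('pics/top0c.png',cv2.resize(a[130:310,200:440],None,fx=3.3,fy=3.3,interpolation=cv2.INTER_CUBIC))
a=cv2.imread('pics/side0.png');cv2.imwrite('pics/side0c.png',cv2.resize(a[130:310,160:400],None,fx=3.3,fy=3.3,interpolation=cv2.INTER_CUBIC))
```

```text
(no output)
```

View pics/top0c.png

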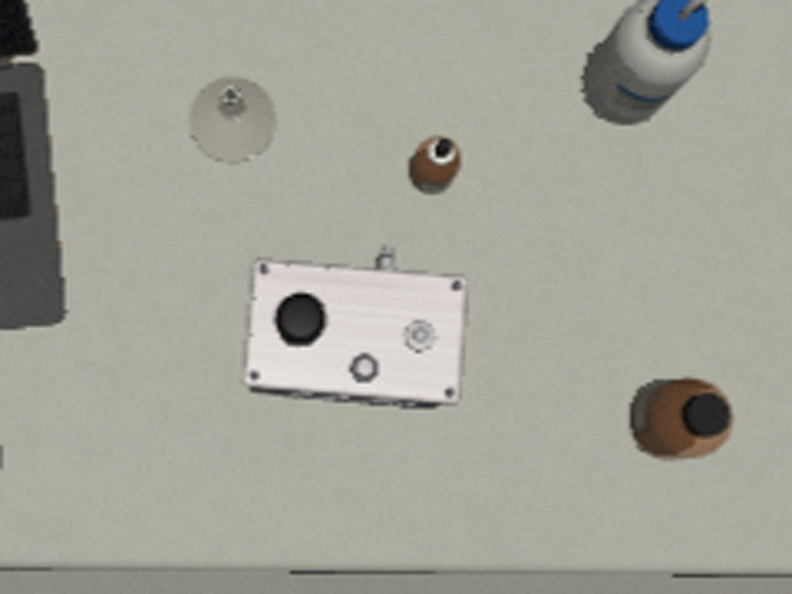

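View pics/side0c.png

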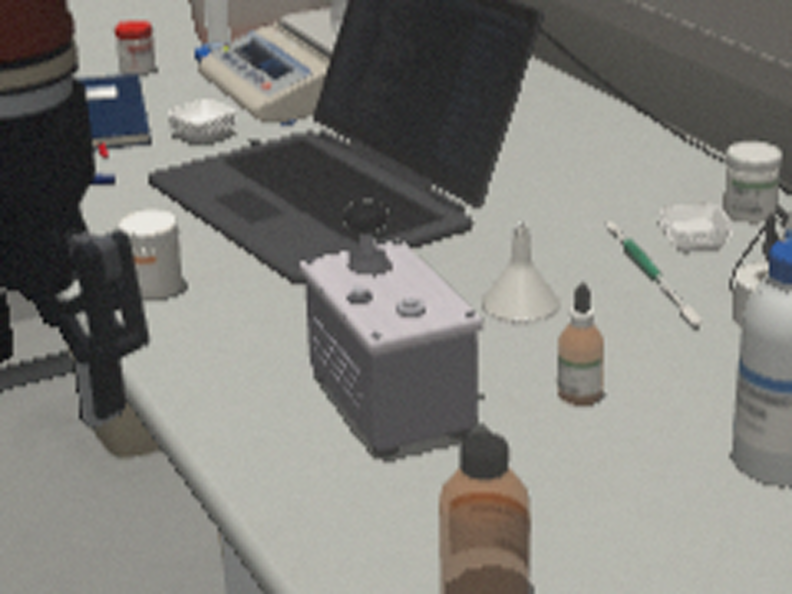

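View pics/top0.png

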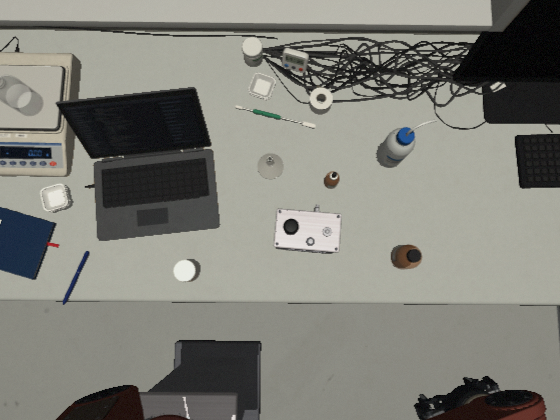

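Run:
```python
from h import *
im=cv2.imread('pics/top0.png');d=np.load('topd.npy')
g=im.max(2);m=np.zeros(g.shape,bool);m[215:240,280:305]=g[215:240,280:305]<90
n,l,st,ce=cv2.connectedComponentsWithStats(m.astype('uint8'));i=1+st[1:,4].argmax();print(st[i],ce[i])
p,u,v=world('top',d,l==i)
k=p[:,2]>.15;print(len(p),k.sum(),p[k].mean(0),p[k].min(0),p[k].max(0), u[k].mean(),v[k].mean())
m=np.zeros(g.shape,bool);m[190:265,265:350]=1
p,u,v=world('top',d,m);k=(p[:,2]>.095)&(p[:,2]<.116)
r=cv2.minAreaRect((p[k][:,:2]*1000).astype(np.float32));print(r, np.median(p[k][:,2]))
ds=robot.get_image('side')[1]
r=robot.masks_of('side','plunger_top')[0];p,u,v=world('side',ds,r['mask']);k=p[:,2]>.146
print(p[k].mean(0),p[k].min(0),p[k].max(0))
```

```text
[284 219  14  16 181] [290.59668508 226.28729282]
181 178 [ 0.54540367 -0.28889996  0.15755964] [ 0.52854951 -0.30319626  0.15061766] [ 0.5619749  -0.27409953  0.16269659] 290.62359550561797 226.1629213483146
((543.2132568359375, -329.78680419921875), (154.07798767089844, 92.56118774414062), 85.6986312866211) 0.10583868343378877
[ 0.5442082  -0.2960869   0.15413998] [ 0.5288606  -0.30958595  0.14602144] [ 0.5616927  -0.2747366   0.15988027]
```

Request:
play_rows([
  [[1,0,0,0,0,0,-7],[1,0,0,0,0,0,-7],[1,0,0,0,0,0,-7],[1,0,0,0,0,0,-7],[1,0,0,0,0,0,-7],[1,0,0,0,0,0,-7],[1,0,0,0,0,0,-7],[1,0,0,0,0,0,-7],[1,0,0,0,0,0,-7],[1,0,0,0,0,0,-7],[1,0,0,0,0,0,0],[1,0,0,0,0,0,0]],
])

```text
clock: 1.6
eef_pos: [0.2195, -0.5852, 0.2314]
eef_rot: [0.0, 0.705, 0.709, -0.0]
ft_force: [0.2, 0.3, -0.3]
opening: -0.0001
```

Request:
play_rows([
  [[1,1.2,1.3,0,0,0,0],[1,2.5,2.8,0,0,0,0],[1,2.5,2.8,0,0,0,0],[1,2.5,2.8,0,0,0,0],[1,2.5,2.8,0,0,0,0],[1,2.5,2.8,0,0,0,0],[1,2.5,2.8,0,0,0,0],[1,2.5,2.8,0,0,0,0],[1,2.5,2.8,0,0,0,0],[1,2.5,2.8,0,0,0,0],[1,2.5,2.8,0,0,0,0],[1,2.5,2.8,0,0,0,0],[1,1.3,1.3,0,0,0,0],[1,0,0,0,0,0,0],[1,0,0,0,0,0,0]],
])

```text
clock: 2.85
eef_pos: [0.551, -0.2812, 0.2312]
eef_rot: [-0.0, 0.703, 0.711, -0.0]
ft_force: [-0.4, -0.4, 0.2]
opening: 0.0001
```

Run:
```python
from h import *
s=robot.get_state();print({k:np.round(v,4).tolist() for k,v in s.items()})
snap('side','s1.png');snap('wrist','w1.png')
a=cv2.imread('pics/s1.png');cv2.imwrite('pics/s1c.png',cv2.resize(a[130:310,160:400],None,fx=3.3,fy=3.3,interpolation=cv2.INTER_CUBIC))
```

```text
{'clock': 2.85, 'joint_pos': [-0.5849, 0.2038, 1.6291, -0.0007, 1.3089, -0.595], 'qvel': [-0.0424, -0.0085, 0.0123, -0.0092, 0.0005, -0.0129], 'joint_torque': [1.162, -39.0742, -30.5964, 0.132, -0.0169, 0.0326], 'eef_pos': [0.551, -0.2812, 0.2312], 'eef_rot': [-0.0, 0.7035, 0.7107, -0.0003], 'ft_force': [-0.3762, -0.4279, 0.226], 'wrist_torque': [0.0637, 0.0198, 0.0327], 'opening': 0.0001}
```

View pics/s1c.png

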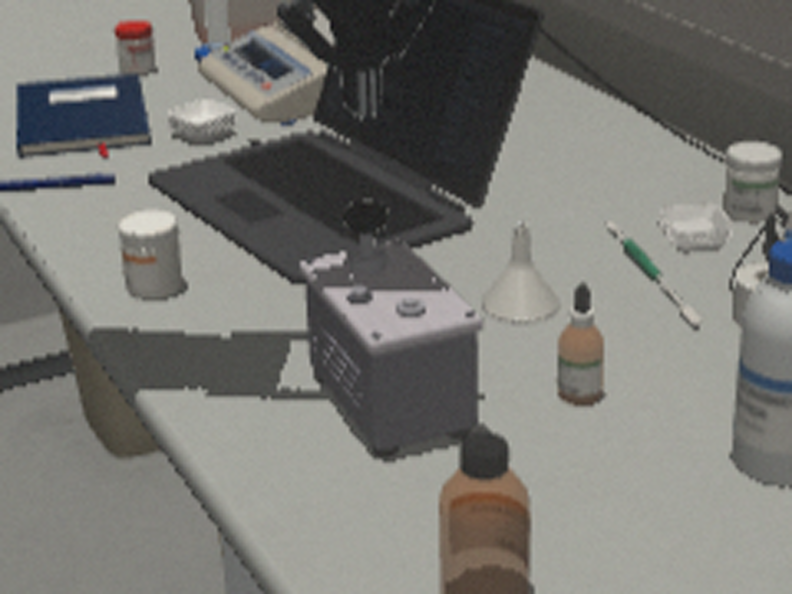

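View pics/w1.png

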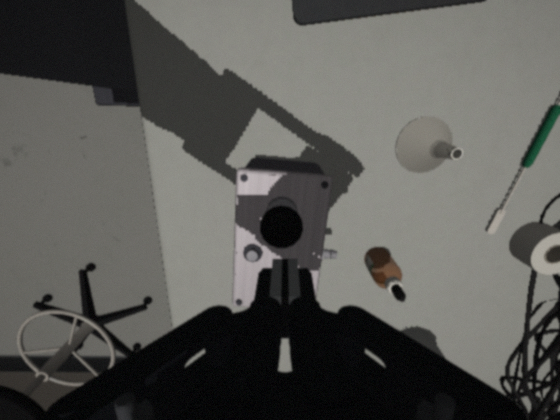

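Request:
play_rows([
  [[1,-0.45,-0.25,1,0,0,0],[1,-0.45,-0.3,2,0,0,0],[1,0,0,2,0,0,0],[1,0,0,1.2,0,0,0],[1,0,0,0.5,0,0,0],[1,0,0,0.5,0,0,0],[1,0,0,0.5,0,0,0],[1,0,0,0,0,0,0],[1,0,0,0,0,0,0]],
])

```text
clock: 3.7
eef_pos: [0.5453, -0.2917, 0.1558]
eef_rot: [0.001, 0.704, 0.711, -0.0]
ft_force: [-2.3, 1.3, 3.8]
opening: 0.0004
```

Request:
play_rows([
  [[1,0,0,0.3,0,0,0],[1,0,0,0.3,0,0,0],[1,0,0,0.3,0,0,0],[1,0,0,0.2,0,0,0],[1,0,0,0,0,0,0],[1,0,0,0,0,0,0]],
])

```text
clock: 4.2
eef_pos: [0.5458, -0.2919, 0.1458]
eef_rot: [0.001, 0.704, 0.711, -0.0]
ft_force: [-5.5, 0.8, 7.7]
opening: 0.0001
```

Request:
play_rows([
  [[1,0,0,0.2,0,0,0],[1,0,0,0.1,0,0,0],[1,0,0,0,0,0,0],[1,0,0,0,0,0,0]],
])

```text
clock: 4.53
eef_pos: [0.5458, -0.2919, 0.1431]
eef_rot: [0.001, 0.704, 0.711, -0.0]
ft_force: [-4.8, 0.3, 8.7]
opening: -0.0
```

Request:
play_rows([
  [[1,0,0,0.1,0,0,0],[1,0,0,0.1,0,0,0],[1,0,0,0,0,0,0]],
])

```text
clock: 4.78
eef_pos: [0.5458, -0.2919, 0.1412]
eef_rot: [0.001, 0.704, 0.711, -0.0]
ft_force: [-5.0, 1.4, 9.9]
opening: 0.0002
```

Request:
play_rows([
  [[1,0,0,0.1,0,0,0],[1,0,0,0,0,0,0]],
])

```text
clock: 4.95
eef_pos: [0.5459, -0.2919, 0.1411]
eef_rot: [0.001, 0.703, 0.711, -0.0]
ft_force: [-6.4, 1.7, 12.4]
opening: -0.0
```

Request:
play_rows([
  [[1,0,0,0.1,0,0,0],[1,0,0,0,0,0,0]],
])

```text
clock: 5.12
eef_pos: [0.546, -0.292, 0.141]
eef_rot: [0.001, 0.704, 0.711, -0.0]
ft_force: [-7.5, 2.8, 15.5]
opening: -0.0001
```

Request:
play_rows([
  [[1,0,0,-0.8,0,0,0],[1,0,0,-1,0,0,0],[1,0,0,-1,0,0,0],[1,0,0,0,0,0,0],[1,0,0,0,0,0,0],[1,0,0,0,0,0,0]],
])

```text
clock: 5.62
eef_pos: [0.545, -0.2906, 0.1637]
eef_rot: [-0.0, 0.704, 0.711, 0.0]
ft_force: [-0.9, -0.5, -0.2]
opening: -0.0003
```

```bash
cat > look.py <<'E'
from h import *
import sys
snap('side','s.png');t=sys.argv[1]
a=cv2.imread('pics/s.png');cv2.imwrite(f'pics/s{t}c.png',cv2.resize(a[150:270,220:340],None,fx=5,fy=5,interpolation=cv2.INTER_CUBIC))
s=robot.get_state();print(s['clock'],s['eef_pos'],s['ft_force'])
E
python3 look.py 2
```

```text
5.6667 [ 0.54474206 -0.29053778  0.16322516] [ 0.28762749  0.42190567 -0.31599497]
```

View pics/s2c.png

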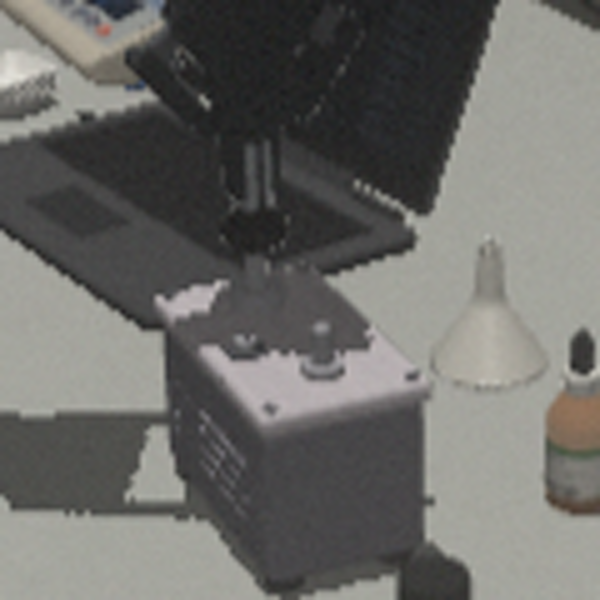

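Request:
play_rows([
  [[1,0,0,0.5,0,0,0],[1,0,0,0.4,0,0,0],[1,0,0,0.4,0,0,0],[1,0,0,0.4,0,0,0],[1,0,0,0.4,0,0,0],[1,0,0,0.3,0,0,0],[1,0,0,0.2,0,0,0],[1,0,0,0.1,0,0,0],[1,0,0,0.1,0,0,0],[1,0,0,0,0,0,0],[1,0,0,0,0,0,0]],
])

```text
clock: 6.58
eef_pos: [0.5457, -0.2912, 0.1409]
eef_rot: [0.0, 0.704, 0.711, 0.0]
ft_force: [-6.9, 4.8, 19.7]
opening: 0.0
```

Request:
play_rows([
  [[1,0,0,-0.8,0,0,0],[1,0,0,-1,0,0,0],[1,0,0,-1,0,0,0],[1,0,0,0,0,0,0],[1,0,0,0,0,0,0],[1,0,0,0,0,0,0]],
])

```text
clock: 7.08
eef_pos: [0.5444, -0.2906, 0.163]
eef_rot: [-0.001, 0.704, 0.711, -0.0]
ft_force: [-0.3, 0.6, -0.0]
opening: 0.0003
```

```bash
python3 look.py 3
```

```text
7.1333 [ 0.54426856 -0.29047536  0.16273998] [-0.18011088  0.14589758 -0.27639151]
```

View pics/s3c.png

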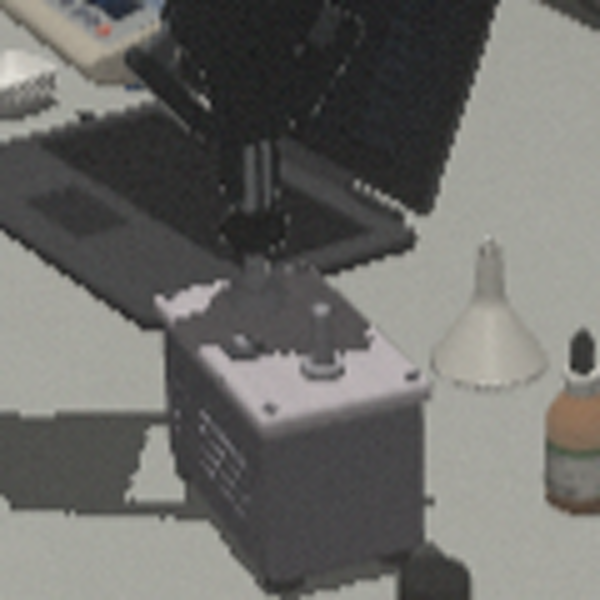

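Request:
play_rows([
  [[1,0,0,0.5,0,0,0],[1,0,0,0.4,0,0,0],[1,0,0,0.4,0,0,0],[1,0,0,0.4,0,0,0],[1,0,0,0.4,0,0,0],[1,0,0,0.3,0,0,0],[1,0,0,0.2,0,0,0],[1,0,0,0.1,0,0,0],[1,0,0,0.1,0,0,0],[1,0,0,0,0,0,0],[1,0,0,0,0,0,0]],
])

```text
clock: 8.05
eef_pos: [0.5455, -0.2912, 0.1409]
eef_rot: [0.0, 0.704, 0.711, -0.0]
ft_force: [-7.2, 3.1, 21.1]
opening: 0.0001
```

Request:
play_rows([
  [[1,0,0,-0.8,0,0,0],[1,0,0,-1,0,0,0],[1,0,0,-1,0,0,0],[1,0,0,0,0,0,0],[1,0,0,0,0,0,0],[1,0,0,0,0,0,0]],
])

```text
clock: 8.55
eef_pos: [0.5445, -0.2906, 0.1631]
eef_rot: [-0.001, 0.704, 0.711, -0.0]
ft_force: [-1.5, 0.9, 0.1]
opening: 0.0001
```

Request:
play_rows([
  [[1,0,0,0.5,0,0,0],[1,0,0,0.4,0,0,0],[1,0,0,0.4,0,0,0],[1,0,0,0.4,0,0,0],[1,0,0,0.4,0,0,0],[1,0,0,0.3,0,0,0],[1,0,0,0.2,0,0,0],[1,0,0,0.1,0,0,0],[1,0,0,0.1,0,0,0],[1,0,0,0,0,0,0],[1,0,0,0,0,0,0]],
])

```text
clock: 9.47
eef_pos: [0.5455, -0.2911, 0.1409]
eef_rot: [-0.0, 0.704, 0.711, -0.0]
ft_force: [-6.9, 5.2, 19.8]
opening: 0.0001
```

Request:
play_rows([
  [[1,0,0,-0.8,0,0,0],[1,0,0,-1,0,0,0],[1,0,0,-1,0,0,0],[1,0,0,0,0,0,0],[1,0,0,0,0,0,0],[1,0,0,0,0,0,0]],
])

```text
clock: 9.97
eef_pos: [0.5444, -0.2905, 0.163]
eef_rot: [-0.001, 0.704, 0.711, -0.0]
ft_force: [-0.4, 0.1, -0.1]
opening: -0.0
```

```bash
python3 look.py 5
```

```text
10.0167 [ 0.54431423 -0.29044395  0.16272146] [-0.76531021  0.13835276  0.27270616]
```

View pics/s5c.png

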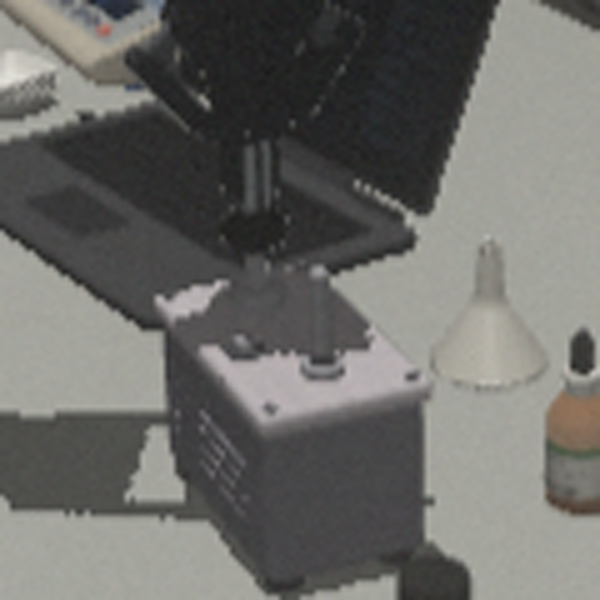

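Request:
play_rows([
  [[1,0,0,0.5,0,0,0],[1,0,0,0.4,0,0,0],[1,0,0,0.4,0,0,0],[1,0,0,0.4,0,0,0],[1,0,0,0.4,0,0,0],[1,0,0,0.3,0,0,0],[1,0,0,0.2,0,0,0],[1,0,0,0.1,0,0,0],[1,0,0,0.1,0,0,0],[1,0,0,0,0,0,0],[1,0,0,0,0,0,0]],
])

```text
clock: 10.93
eef_pos: [0.5455, -0.2912, 0.1409]
eef_rot: [0.0, 0.704, 0.711, -0.0]
ft_force: [-7.2, 4.8, 21.2]
opening: 0.0002
```

Request:
play_rows([
  [[1,0,0,-0.8,0,0,0],[1,0,0,-1,0,0,0],[1,0,0,-1,0,0,0],[1,0,0,0,0,0,0],[1,0,0,0,0,0,0],[1,0,0,0,0,0,0]],
])

```text
clock: 11.43
eef_pos: [0.5445, -0.2906, 0.1631]
eef_rot: [-0.001, 0.704, 0.711, -0.0]
ft_force: [-0.7, 0.3, -0.5]
opening: 0.0
```

```bash
python3 look.py 6
```

```text
11.4833 [ 0.54433136 -0.29047486  0.16277659] [-0.02607921 -0.07837816 -0.00658313]
```

View pics/s6c.png

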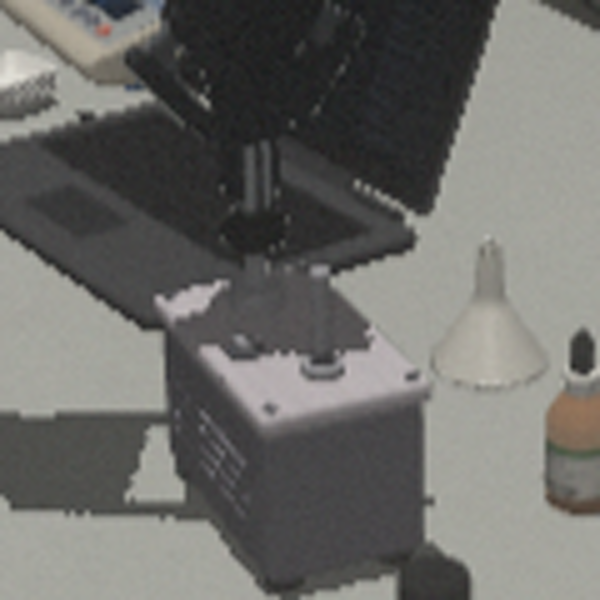

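Request:
play_rows([
  [[1,0,0,-2,0,0,0],[1,0,0,-3,0,0,0],[1,0,0,-3,0,0,0],[1,0,-2,-2,0,0,0],[1,0,-3,0,0,0,0],[1,0,-3,0,0,0,0],[1,0,-3,0,0,0,0],[1,0,-3,0,0,0,0],[1,0,0,0,0,0,0],[1,0,0,0,0,0,0],[1,0,0,0,0,0,0]],
])

```text
clock: 12.4
eef_pos: [0.4055, -0.2924, 0.2639]
eef_rot: [-0.0, 0.704, 0.71, 0.0]
ft_force: [-0.4, 1.1, -1.4]
opening: 0.0002
```

```bash
python3 look.py 7
python3 - <<'E'
from h import *
im,d=snap('top','t7.png');a=cv2.imread('pics/t7.png');cv2.imwrite('pics/t7c.png',cv2.resize(a[130:310,200:440],None,fx=3.3,fy=3.3,interpolation=cv2.INTER_CUBIC))
for n in('side','top'):
    if n=='side': d=snap('side','s8.png')[1]
    else: d=robot.get_image('top')[1]
    for t in('plunger_top','pin_tip','pump'):
        for r in robot.masks_of(n,t)[:1]:
            p,u,v=world(n,d,r['mask']);print(n,t,r['conf'],r['bbox'],len(p),np.round(p.max(0),4),np.round(np.median(p,0),4))
    if n=='side':
        m=np.zeros(d.shape,bool);m[198:228,278:292]=1
        p,u,v=world('side',d,m);k=np.hypot(p[:,0]-.54,p[:,1]+.375)<.02
        for vv in range(198,228):
            q=k&(v==vv)
            if q.any():print(vv,q.sum(),np.round(p[q].mean(0),4),cv2.imread('pics/s8.png')[vv,284])
m=np.ones(d.shape,bool)
p,u,v=world('top',d,m);k=(np.abs(p[:,2]-.106)<.01)&(np.hypot(p[:,0]-.543,p[:,1]+.33)<.12)
print(cv2.minAreaRect((p[k][:,:2]*1000).astype(np.float32)))
k=(np.hypot(p[:,0]-.54,p[:,1]+.375)<.015);print('pin',p[k,2].max(),np.sort(p[k,2])[-8:])
k=(np.hypot(p[:,0]-.5455,p[:,1]+.29)<.012);print('knob',p[k,2].mean())
E
```

```text
12.45 [ 0.40589656 -0.29246041  0.2640786 ] [ 0.05676883 -0.62166928 -0.54689729]
side plunger_top 0.59 [280.9, 202.8, 4.0, 19.1] 70 [ 0.544  -0.3696  0.1611] [ 0.5385 -0.3769  0.1383]
side pin_tip 0.23 [251.0, 193.0, 56.2, 76.0] 2781 [ 0.6957 -0.0528  0.1626] [ 0.53  -0.378  0.086]
side pump 0.93 [250.5, 190.1, 54.0, 78.2] 2631 [ 0.6643 -0.0796  0.1598] [ 0.5285 -0.3799  0.0863]
203 3 [ 0.5418 -0.3744  0.1622] [141 138 140]
204 4 [ 0.5401 -0.3749  0.1601] [147 144 146]
205 4 [ 0.5395 -0.3759  0.158 ] [111 108 110]
206 4 [ 0.5388 -0.3771  0.156 ] [85 84 87]
207 4 [ 0.5398 -0.3751  0.1522] [86 84 85]
208 4 [ 0.5391 -0.3762  0.1501] [83 85 86]
209 4 [ 0.539  -0.3763  0.1475] [85 84 83]
210 4 [ 0.5394 -0.3755  0.1444] [85 84 84]
211 4 [ 0.538  -0.3779  0.1431] [82 83 83]
212 4 [ 0.5387 -0.3764  0.1395] [88 86 86]
213 4 [ 0.5387 -0.3764  0.1368] [88 86 87]
214 4 [ 0.539  -0.3756  0.1337] [87 85 87]
215 4 [ 0.5384 -0.3766  0.1315] [89 87 88]
216 4 [ 0.5379 -0.3775  0.1293] [88 86 87]
217 4 [ 0.5391 -0.3749  0.1251] [87 86 87]
218 4 [ 0.5382 -0.3766  0.1233] [83 82 84]
219 4 [ 0.5388 -0.37
[... 229 characters left out ...]
079] [129 127 128]
225 14 [ 0.5384 -0.3805  0.1057] [99 99 98]
226 13 [ 0.5377 -0.3845  0.105 ] [157 154 160]
227 11 [ 0.5321 -0.3869  0.1049] [179 177 184]
top plunger_top 0.72 [286.2, 220.8, 14.7, 13.8] 193 [ 0.5686 -0.2719  0.1635] [ 0.5458 -0.2876  0.1572]
top pin_tip 0.48 [387.9, 245.3, 35.8, 21.4] 583 [ 0.5132 -0.5444  0.1259] [ 0.4835 -0.5614  0.0889]
top pump 0.86 [273.3, 201.4, 71.3, 52.2] 2705 [ 0.6112 -0.2489  0.5876] [ 0.5404 -0.3305  0.106 ]
((543.2420654296875, -329.9255065917969), (154.26593017578125, 92.67349243164062), 85.56865692138672)
pin 0.16661017285061663 [0.16266044 0.16288791 0.16301871 0.16381421 0.16388695 0.16416413
 0.16448702 0.16661017]
knob 0.15812013660020274
```

View pics/s7c.png

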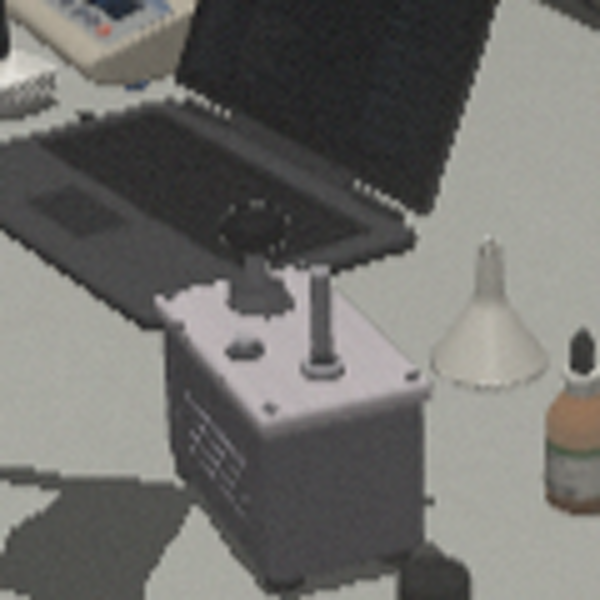

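View pics/t7c.png

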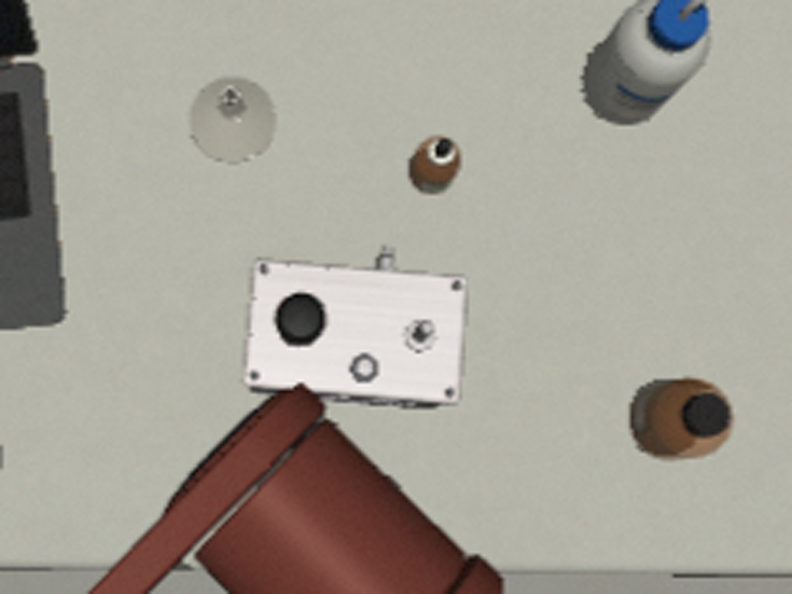

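```bash
python3 -c "
from h import *
print(robot.hand_in())"
```

```text
the job is handed in; nothing more can be done
None
```

The pump is primed. I pressed the plunger knob down five full times with the closed fingertips, lifting off completely after each stroke, then moved clear and handed in at about 12.7 s.

**Strokes:** every press reached the stop, with the fingertips at 0.141 m. The highest force I read was about 21 N.

**Last checks:**
- **Pin:** its tip measured about 0.163 m above the bench, which is the height for fully out. The dark band shows at its foot, and the fifth stroke raised it only slightly, so it is at its end.
- **Knob:** it is back up, at 0.158 m.
- **Pump:** it moved less than 0.2 mm and 0.2°.
- **Other things:** the funnel, bottle and dropper look unmoved, and the vent button looks untouched. I didn't re-check the pot with a measurement, but the arm stayed well above the bench throughout.

**Disagreements:**
- **Pin detection:** the trained network never found the pin reliably. It labelled the pin as the plunger in the side view and the bottle as the pin in the top view, so I measured the pin from the depth images instead.
- **Sideways force:** each press also showed 5 to 7 N of sideways force on the knob.

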